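# Tip rinsed mill balls out of a mesh basket

## Robot

A 6-joint arm with a two-finger parallel gripper is mounted at the origin on a cart in front of the work surface, level with it; the furniture and walls round the work are solid. World frame = base frame: x ahead of the robot, y to its left, z up, the work surface at z = 0. Lengths are in m, angles in rad, forces in N, time in s.
With the tool pointing down it reaches from about 0.15 to 0.775 m from the base axis. Payload 6.1 kg.
Tool frame: the origin (TCP) lies on the front face of the gripper's body, between the roots of the fingers; the fingertips stand 73 mm ahead of it and the grasp point (between the pads) lies 54 mm ahead of it; z points along the fingers, y is the line along which they close (so a half turn about z gives the same grasp; the last joint's range is limited). The gripper opens to 85 mm and grips with 20 to 120 N. Pads are 22 mm wide; open, the fingers measure 114 mm over their backs; the gripper's body (76 mm by 85 mm) begins 54 mm behind the grasp point. The pads swing forward as they close: fully open they stand 13 mm farther back than shut.
Start: joints at [1.266, 0.126, -0.04, 1.405, 0, 1.571], TCP at [0.158, 0.501, 0.304] pointing down, gripper open.
Joint ranges: [-2.72, 2.72], [-0.95, 1.95], [-1.27, 1.35], [-1.78, 2.02], [-1.46, 1.47], [-3.14, 3.14]. Speed limits (rad/s): [2.39, 2.39, 3.01, 3.14, 3.14, 3.14].

## Interface

Orientations are given as a unit quaternion [x, y, z, w].
In Python, from bench import robot gives the robot as it stands. The module is installed in compiled form; this text tells all that it offers.
- The arm moves only by the tool play_rows, never from a script. Its arguments are lists of equal length, an entry for each row: "translation": the shift along the tool's x, y, z in units of 40 mm (1.0 is 40 mm), a list of three; "rot": the turn, a rotation vector about the tool's x, y, z in units of 8 degrees (1.0 is 8 degrees), a list of three; "gripper": the gripper command: -1 is shut, 1 is fully open, values between are in proportion. In form: {"translation": [[x, y, z], ...], "rot": [[rx, ry, rz], ...], "gripper": [gripper, ...]}. A call has 1 to 10 rows; each row is the pose to reach, as a shift and turn from the pose commanded when the call began, along the tool's axes at that moment; what a row does not reach only later rows make up. A row lasts 1/10 s, in which the tool goes at most 50 mm and 8.59 degrees, less where a joint would pass 70% of its speed; a pose out of reach is approached as far as the arm can. A call with a gripper value outside its range is refused whole. The fingers move at their own pace and stop on an object; the grip force is fixed at half the most. Time passes only in rows, so rows that repeat a pose let the fingers close. It gives the time, the measured TCP pose, the force, the opening and the grip force at its end, in the units of the state.
- robot.read_state(): the state, without advancing time (a new reading comes with each control period).
- robot.grab_frame(name): name is "side" or "top" or "wrist"; returns the picture (384x512x3 uint8, red, green, blue); there is no depth.
- robot.calibration(name): a dict with "fx", "fy", "cx", "cy" (pixels), "dist_coeffs" ([k1, k2, p1, p2, k3] as OpenCV has them; the pictures are not rectified), "pose" (4x4, takes a point from camera to world coordinates); the wrist camera has in their place "tool_from_camera" (4x4, takes a point from camera to tool coordinates, whose origin is the TCP and whose axes are the flange's). Camera axes: x right, y down, z forward; pixel columns grow to the right and rows downward; lengths in m; the calibration is good to about 2 mm. A picture is of the moment at which its call begins: read the wrist's pose just before it. calibration takes no time and is no camera call.
- robot.sign_off(): hands the job in; it is judged then, once.
Trained networks look in the newest picture that a camera, given by its name, has taken for a name from the list of things; names that differ only in an ending like _2 or _b are one class to them, and where a whole thing is asked for, a point or a joint stands for the part that bears it (a point fixed in the world has none). Each returns a list of dicts, best first, with "confidence" (0 to 1); they miss things now and then, are a little off and sometimes report something else, mostly with a low value. They report only what shows in the picture. A call takes as long as a camera call.
- robot.look_for(camera, target): "at" ([x, y, z] in m, in the coordinates of the camera as it stood for that picture, good to about 4 mm: the middle of the surface that is visible of it).
- robot.pinpoint(camera, target): "at" ([x, y, z] in m, in the coordinates of the camera as it stood for that picture, good to about 4 mm: a listed point, or the origin of a listed thing).
The state is a dict: "clock": time; "joints": joint angles; "joint_vel": joint speeds; "tau": joint torques, N m; "ee_pos": TCP position; "eef_rot": TCP orientation; "wrist_force": force on the tool from outside, world axes, zero at the start; "wrist_torque": the same for the moment, N m; "gripper_width": finger opening in m; "gripper_force": force on a finger pad.
Only numpy, scipy, OpenCV 4.12 (cv2) and the standard library are available. Lean on these libraries where they do the work, as an engineer would, in place of code of your own. Each camera call takes 0.05 s, during which the arm holds its last target. There are 200 camera calls.

## Task

Lift the wire rinse basket by its wooden grip, hold it low over the striped bowl at the near left of the table and tip it so that all five porcelain mill balls roll out through the notched spout into the bowl; do not handle the balls, tip them over another side, or drop them in from high up. Then set the empty basket back down upright in the drain tray. Leave the bowl standing where it is and do not disturb the other things on the table.

Things in the scene. Friction and masses are not known exactly. Their poses are not given: they have to be found in the camera images.
- basket_grip (a point): centre of the basket's wooden grip: a flat-sided bar 16 mm thick (along x), 80 mm long (along y), 22 mm high, on a wire bail over the middle of the basket, its centre 106 mm above the underside. Axes are the basket's: z up when upright, -x the way the spout points, y along the grip
- basket_spout (a point): middle of the spout's lip, where the balls leave: 70 mm from the grip centre towards the basket's -x and 94 mm below it; same axes. The chute is 56 mm wide, its side walls 20 mm high; its floor rises at 15 degrees from the basket floor. Tipping the spout end down by about 30 degrees lets the balls roll out; 45 to 50 degrees empties it
- basket_base (a point): centre of the underside of the wire mesh basket, 106 mm below the grip centre; same axes. The flat foot spans x = -40 to +47 mm and 52 mm to either side in y; inner floor 4 mm up; walls 42 mm high; the front walls converge to the spout. About 0.26 kg
- tray_floor (a point): centre of the top of the drain tray's floor, 5 mm above the table; painted tray 176 mm (its x) by 156 mm (its y), with a rim 5 mm above its floor and 4 mm thick; fixed. z up
- bowl_center (a point): centre of the striped bowl, half-way up: round, 118 mm wide at the rim, 62 mm high (rim 31 mm above this point), about 100 mm wide inside at the rim and 60 mm at its floor, loose, 0.27 kg
- pot_center (a point): bystander: grey pinch pot, 68 mm wide, 49 mm high; its centre
- cutter_center (a point): bystander: metal ring cutter, 69 mm wide, 28 mm high; its centre
- dish_center (a point): bystander: small white dish, 68 mm wide, 27 mm high; its centre
- tape_center (a point): bystander: roll of masking tape, 98 mm wide, 25 mm high; its centre
- ball_1_center (a point): centre of porcelain mill ball 1 of 5: white, 18 mm in diameter, 15 g, lying loose on the basket's floor
- ball_2_center (a point): centre of porcelain mill ball 2 of 5: white, 18 mm in diameter, 15 g, lying loose on the basket's floor
- ball_3_center (a point): centre of porcelain mill ball 3 of 5: white, 18 mm in diameter, 15 g, lying loose on the basket's floor
- ball_4_center (a point): centre of porcelain mill ball 4 of 5: white, 18 mm in diameter, 15 g, lying loose on the basket's floor
- ball_5_center (a point): centre of porcelain mill ball 5 of 5: white, 18 mm in diameter, 15 g, lying loose on the basket's floor
- banding_wheel: bystander, fixed: green banding wheel with a round white plate 200 mm wide, its top 97 mm above the table; it stands between the tray and the bowl, so carry over it; origin under its centre, on the table
- rinse_basket: the whole rinse basket; origin at the centre of its underside, axes as above
- ball_1: the ball 1 itself (its axes turn as it rolls)
- ball_2: the ball 2 itself (its axes turn as it rolls)
- ball_3: the ball 3 itself (its axes turn as it rolls)
- ball_4: the ball 4 itself (its axes turn as it rolls)
- ball_5: the ball 5 itself (its axes turn as it rolls)

How it is judged:
On the way, in this order (a step that is already met when the one before it is completed fails the run):
1. the basket is lifted clear of the tray with all five balls in it (z of basket_base in the frame of tray_floor above 0.03 m and distance between each of ball_1_center, ball_2_center, ball_3_center, ball_4_center, ball_5_center and basket_base below 0.075 m), for 0.2 s.
2. all five balls lie in the bowl (horizontal distance between each of ball_1_center, ball_2_center, ball_3_center, ball_4_center, ball_5_center and bowl_center below 0.05 m and z of each of ball_1_center, ball_2_center, ball_3_center, ball_4_center, ball_5_center in the frame of bowl_center below 0.03 m), for 0.2 s.
At the end, for the whole second after the job is handed in: All five balls lie in the striped bowl; the bowl stands upright within 40 mm of where it was; the basket stands upright (within 3 degrees), at rest and flat on the floor of the drain tray, inside its rim, its underside's centre within 60 mm of the tray's centre (all of step 2 and angle between each of basket_base, bowl_center's own z axis and vertical below 0.05 rad and z of basket_base in the frame of tray_floor below 0.003 m and horizontal distance between basket_base and tray_floor below 0.06 m and distance of bowl_center from where it was at the start of the episode below 0.04 m and linear speed of rinse_basket below 0.02 m/s); the robot touches nothing.
It fails at once if a ball is touched by the fingers (contact force between the fingers and ball_1 above 0.3 N or contact force between the fingers and ball_2 above 0.3 N or contact force between the fingers and ball_3 above 0.3 N or contact force between the fingers and ball_4 above 0.3 N or contact force between the fingers and ball_5 above 0.3 N).
It fails at once if a ball leaves the basket over its back or sides instead of the spout ((distance between ball_1_center and basket_base below 0.11 m and z of ball_1_center in the frame of basket_base above 0 m and (x of ball_1_center in the frame of basket_base above 0.055 m or y of ball_1_center in the frame of basket_base above 0.06 m or y of ball_1_center in the frame of basket_base below -0.06 m)) or (distance between ball_2_center and basket_base below 0.11 m and z of ball_2_center in the frame of basket_base above 0 m and (x of ball_2_center in the frame of basket_base above 0.055 m or y of ball_2_center in the frame of basket_base above 0.06 m or y of ball_2_center in the frame of basket_base below -0.06 m)) or (distance between ball_3_center and basket_base below 0.11 m and z of ball_3_center in the frame of basket_base above 0 m and (x of ball_3_center in the frame of basket_base above 0.055 m or y of ball_3_center in the frame of basket_base above 0.06 m or y of ball_3_center in the frame of basket_base below -0.06 m)) or (distance between ball_4_center and basket_base below 0.11 m and z of ball_4_center in the frame of basket_base above 0 m and (x of ball_4_center in the frame of basket_base above 0.055 m or y of ball_4_center in the frame of basket_base above 0.06 m or y of ball_4_center in the frame of basket_base below -0.06 m)) or (distance between ball_5_center and basket_base below 0.11 m and z of ball_5_center in the frame of basket_base above 0 m and (x of ball_5_center in the frame of basket_base above 0.055 m or y of ball_5_center in the frame of basket_base above 0.06 m or y of ball_5_center in the frame of basket_base below -0.06 m))).
It fails at once if a ball drops from well above the bowl (strikes faster than 2 m/s, a fall of some 200 mm) (linear speed of any of ball_1, ball_2, ball_3, ball_4, ball_5 above 2 m/s).
It fails at once if the pinch pot, ring cutter, dish or tape is moved by more than 40 mm (distance of any of pot_center, cutter_center, dish_center, tape_center from where it was at the start of the episode above 0.04 m).
It also fails if it takes over 58 s, if anything falls off the work surface, if the arm or the gripper's body presses on something with over 40 N, if the wrist force passes 120 N, or if a joint passes its speed limit or range.

## Working session

There is one attempt and no reset: what is moved stays moved. The work goes in short steps, Python scripts to look and compute and a tool call to move; the robot and the scene stay as the last step left them, time stands still between calls to the robot, and variables do not carry over. Pictures are saved under pics/ and viewed, at most 10 in all, crops included, and the job is handed in when it is done.

Besides the shell and the picture viewer there is one more tool, called by a JSON object that holds its "fn" and its "kwargs", one argument or row to a line. play_rows: Moves the arm, as the interface text tells. Its arguments: {"type":"object","properties":{"translation":{"type":"array","items":{"type":"array","items":{"type":"number"}}},"rot":{"type":"array","items":{"type":"array","items":{"type":"number"}}},"gripper":{"type":"array","items":{"type":"number"}}},"required":["translation","rot","gripper"]}

```bash
mkdir -p pics
cat > h.py <<'E'
from bench import robot
import numpy as np, cv2
from scipy.spatial.transform import Rotation as R
def T():
    s=robot.read_state(); M=np.eye(4); M[:3,:3]=R.from_quat(s['eef_rot']).as_matrix(); M[:3,3]=s['ee_pos']; return M
def campose(c):
    k=robot.calibration(c)
    return np.array(k['pose']) if 'pose' in k else T()@np.array(k['tool_from_camera'])
def snap(c,f=None):
    P=campose(c); im=robot.grab_frame(c)
    if f: cv2.imwrite('pics/'+f,im[...,::-1])
    return P
def find(c,P,n,fn='pinpoint',k=2):
    for d in getattr(robot,fn)(c,n)[:k]:
        p=P[:3,:3]@np.array(d['at'])+P[:3,3]; print(c,fn,n,p.round(4),round(d['confidence'],2))
E
python3 - <<'E'
from h import *
s=robot.read_state(); print(s['clock'],s['ee_pos'],T().round(3))
for c in('side','top'):
    P=snap(c,c+'0.png'); print(c,P.round(3))
    for n in ('basket_grip','basket_spout','basket_base','tray_floor','bowl_center','pot_center','cutter_center','dish_center','tape_center','banding_wheel'): find(c,P,n,k=1)
print(robot.read_state()['clock'])
E
```

```text
0.0 [0.15746736 0.50050623 0.30312292] [[-0.954  0.3   -0.     0.157]
 [ 0.3    0.954 -0.002  0.501]
 [-0.    -0.002 -1.     0.303]
 [ 0.     0.     0.     1.   ]]
side [[ 0.891 -0.269  0.366  0.143]
 [-0.454 -0.487  0.746 -0.822]
 [-0.022 -0.831 -0.556  0.718]
 [ 0.     0.     0.     1.   ]]
side pinpoint basket_grip [ 0.5718 -0.1966  0.1113] 0.81
side pinpoint basket_spout [ 0.5936 -0.1338  0.0177] 0.85
side pinpoint basket_base [ 0.5692 -0.196   0.0066] 0.68
side pinpoint tray_floor [ 0.5728 -0.2037  0.0082] 0.78
side pinpoint bowl_center [0.5497 0.2347 0.0267] 0.93
side pinpoint pot_center [0.6645 0.0637 0.0237] 0.68
side pinpoint cutter_center [0.3696 0.0899 0.0179] 0.61
side pinpoint dish_center [0.7089 0.1657 0.007 ] 0.61
side pinpoint tape_center [ 0.6978 -0.0773  0.012 ] 0.71
top [[-0.013 -0.992  0.128  0.398]
 [-1.     0.015  0.018 -0.014]
 [-0.02  -0.127 -0.992  1.08 ]
 [ 0.     0.     0.     1.   ]]
top pinpoint basket_grip [ 0.5686 -0.1913  0.1115] 0.84
top pinpoint basket_spout [ 0.5918 -0.1242  0.0143] 0.65
top pinpoint basket_base [ 0.5658 -0.1943  0.0062] 0.73
top pinpoint tray_floor [ 0.5731 -0.2048 -0.0013] 0.94
top pinpoint bowl_center [0.5511 0.2387 0.0294] 0.57
top pinpoint pot_center [0.6649 0.0686 0.0254] 0.71
top pinpoint cutter_center [0.3658 0.0953 0.0122] 0.39
top pinpoint dish_center [0.7036 0.1673 0.0143] 0.67
top pinpoint tape_center [ 0.6949 -0.0731  0.0122] 0.95
1.1
```

View pics/top0.png

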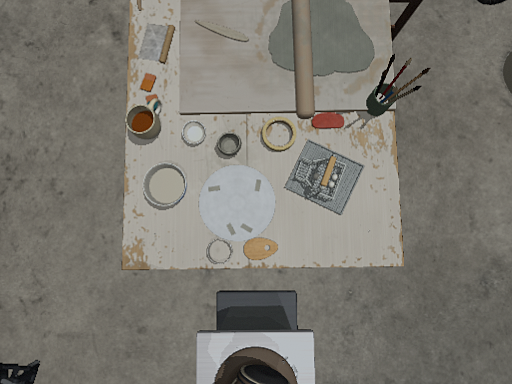

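View pics/side0.png

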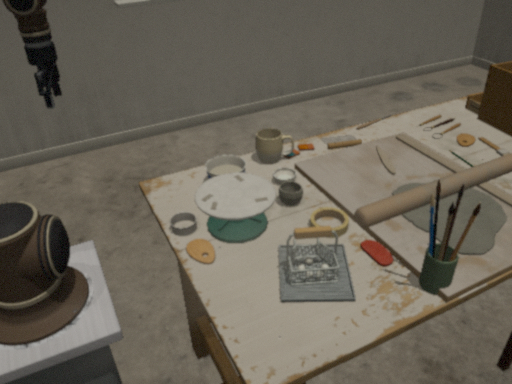

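{"fn": "play_rows", "kwargs": {
  "translation": [
    [-15.05,-13.45,0],
    [-15.05,-13.45,0],
    [-15.05,-13.45,0],
    [-15.05,-13.45,0],
    [-15.05,-13.45,0],
    [-15.05,-13.45,0],
    [-15.05,-13.45,0],
    [-15.05,-13.45,0],
    [-15.05,-13.45,0],
    [-15.05,-13.45,0]
  ],
  "rot": [
    [0,0,0],
    [0,0,0],
    [0,0,0],
    [0,0,0],
    [0,0,0],
    [0,0,0],
    [0,0,0],
    [0,0,0],
    [0,0,0],
    [0,0,0]
  ],
  "gripper": [1,1,1,1,1,1,1,1,1,1]
}}

```text
clock: 2.1
ee_pos: [0.4138, 0.069, 0.3043]
eef_rot: [0.152, 0.988, 0.0, 0.001]
wrist_force: [0.3, 0.0, 0.2]
gripper_width: 0.0853
gripper_force: 0.0
```

{"fn": "play_rows", "kwargs": {
  "translation": [
    [-5.6,-5.1,0],
    [-5.6,-5.1,0],
    [-5.6,-5.1,0],
    [-5.6,-5.1,0],
    [-5.6,-5.1,0],
    [-5.6,-5.1,0],
    [-5.6,-5.1,0],
    [-5.6,-5.1,0]
  ],
  "rot": [
    [0,0,0],
    [0,0,0],
    [0,0,0],
    [0,0,0],
    [0,0,0],
    [0,0,0],
    [0,0,0],
    [0,0,0]
  ],
  "gripper": [1,1,1,1,1,1,1,1]
}}

```text
clock: 2.9
ee_pos: [0.5659, -0.192, 0.3028]
eef_rot: [0.153, 0.988, 0.0, -0.001]
wrist_force: [0.4, 0.2, 0.3]
gripper_width: 0.0854
gripper_force: 0.0
```

Run:
```python
from h import *
print(T().round(3), robot.read_state()['joints'])
P=snap('wrist','w1.png'); print(P.round(3))
for n in ('basket_grip','basket_spout','basket_base','tray_floor','ball_1_center'): find('wrist',P,n,k=5 if 'ball' in n else 1)
```

```text
[[-0.953  0.302 -0.002  0.566]
 [ 0.302  0.953  0.001 -0.192]
 [ 0.002  0.    -1.     0.303]
 [ 0.     0.     0.     1.   ]] [-3.27177140e-01  2.67300440e-01  1.31476782e-01  1.43676917e+00
  1.46976607e-04 -2.02337140e-02]
[[ 0.302  0.915  0.269  0.497]
 [ 0.953 -0.29  -0.085 -0.171]
 [ 0.     0.282 -0.959  0.373]
 [ 0.     0.     0.     1.   ]]
wrist pinpoint basket_grip [ 0.5675 -0.196   0.1114] 0.86
wrist pinpoint basket_spout [ 0.5927 -0.1279  0.0172] 0.64
wrist pinpoint basket_base [ 0.5672 -0.197   0.006 ] 0.92
wrist pinpoint tray_floor [ 0.5717 -0.202   0.0042] 0.84
wrist pinpoint ball_1_center [ 0.5719 -0.1783  0.0203] 0.68
wrist pinpoint ball_1_center [ 0.5923 -0.2169  0.0173] 0.62
wrist pinpoint ball_1_center [ 0.5544 -0.2171  0.0212] 0.49
```

View pics/w1.png

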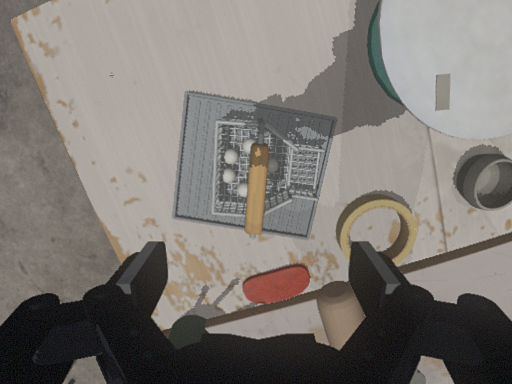

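Run:
```python
from h import *
k=robot.calibration('wrist');P=campose('wrist')
K=np.array([[k['fx'],0,k['cx']],[0,k['fy'],k['cy']],[0,0,1]])
u=cv2.undistortPoints(np.array([[[259,146.]],[[255.5,233.]]]),K,np.array(k['dist_coeffs'])).reshape(-1,2)
W=[]
for a,b in u:
    d=P[:3,:3]@np.array([a,b,1]); W.append(P[:3,3]+d*(0.122-P[2,3])/d[2])
W=np.array(W);print(W.round(4),W.mean(0),np.linalg.norm(W[0]-W[1]),np.degrees(np.arctan2(*(W[1]-W[0])[[1,0]])))
for n in ('bowl_center','basket_spout','banding_wheel','basket_grip'):
    pass
```

```text
[[ 0.5327 -0.1792  0.122 ]
 [ 0.6052 -0.205   0.122 ]] [ 0.56897446 -0.19209578  0.122     ] 0.07696607873142644 -19.616019170703606
```

{"fn": "play_rows", "kwargs": {
  "translation": [
    [-0.08,0,1.1],
    [-0.08,0,2.2],
    [-0.08,0,2.9],
    [-0.08,0,3.45],
    [-0.08,0,3.45],
    [-0.08,0,3.45],
    [-0.08,0,3.45],
    [-0.08,0,3.45],
    [-0.08,0,3.45],
    [-0.08,0,3.45]
  ],
  "rot": [
    [0,0,0.25],
    [0,0,0.25],
    [0,0,0.25],
    [0,0,0.25],
    [0,0,0.25],
    [0,0,0.25],
    [0,0,0.25],
    [0,0,0.25],
    [0,0,0.25],
    [0,0,0.25]
  ],
  "gripper": [1,1,1,1,1,0.3,-0.2,-1,-1,-1]
}}

```text
clock: 4.2
ee_pos: [0.569, -0.192, 0.1667]
eef_rot: [0.169, 0.986, -0.0, 0.001]
wrist_force: [0.6, 1.1, -3.0]
gripper_width: 0.015
gripper_force: 63.0
```

{"fn": "play_rows", "kwargs": {
  "translation": [
    [0,0,0],
    [0,0,0],
    [0,0,0],
    [0,0,0],
    [0,0,0]
  ],
  "rot": [
    [0,0,0],
    [0,0,0],
    [0,0,0],
    [0,0,0],
    [0,0,0]
  ],
  "gripper": [-1,-1,-1,-1,-1]
}}

```text
clock: 4.7
ee_pos: [0.569, -0.1921, 0.1665]
eef_rot: [0.169, 0.986, -0.0, 0.001]
wrist_force: [-1.3, -2.0, 5.5]
gripper_width: 0.0149
gripper_force: 64.3
```

{"fn": "play_rows", "kwargs": {
  "translation": [
    [0,0,-0.1],
    [0,0,-0.3],
    [0,0,-0.6],
    [0,0,-1.0],
    [0,0,-1.4],
    [0,0,-1.9],
    [0,0,-2.4],
    [0,0,-2.9],
    [0,0,-3.3],
    [0,0,-3.5]
  ],
  "rot": [
    [0,0,0],
    [0,0,0],
    [0,0,0],
    [0,0,0],
    [0,0,0],
    [0,0,0],
    [0,0,0],
    [0,0,0],
    [0,0,0],
    [0,0,0]
  ],
  "gripper": [-1,-1,-1,-1,-1,-1,-1,-1,-1,-1]
}}

```text
clock: 5.7
ee_pos: [0.569, -0.1916, 0.3082]
eef_rot: [0.169, 0.986, -0.0, 0.001]
wrist_force: [-0.8, 0.0, -2.8]
gripper_width: 0.0152
gripper_force: 63.1
```

Run:
```python
from h import *
print(T().round(4), robot.read_state()['clock'])
P=snap('wrist','w2.png')
for n in ('basket_grip','basket_spout','basket_base'): find('wrist',P,n,k=1)
for c in('side','top'):
    P=snap(c)
    for n in ('basket_grip','basket_spout','basket_base','bowl_center'): find(c,P,n,k=1)
    find(c,P,'banding_wheel',k=1); find(c,P,'bowl_center','look_for',k=1)
```

```text
[[-9.429e-01  3.330e-01  2.300e-03  5.690e-01]
 [ 3.330e-01  9.429e-01 -5.000e-04 -1.916e-01]
 [-2.300e-03  3.000e-04 -1.000e+00  3.082e-01]
 [ 0.000e+00  0.000e+00  0.000e+00  1.000e+00]] 5.7
wrist pinpoint basket_grip [ 0.5681 -0.1929  0.2516] 0.78
wrist pinpoint basket_spout [ 0.5899 -0.1301  0.1593] 0.62
side pinpoint basket_grip [ 0.5675 -0.1991  0.2512] 0.93
side pinpoint basket_spout [ 0.5931 -0.1294  0.1549] 0.92
side pinpoint basket_base [ 0.5706 -0.1938  0.1467] 0.75
side pinpoint bowl_center [0.5525 0.2345 0.0311] 0.95
side look_for bowl_center [0.5585 0.2691 0.0444] 0.69
top pinpoint basket_spout [ 0.5905 -0.1215  0.1537] 0.97
top pinpoint basket_base [ 0.5691 -0.1885  0.1461] 0.82
top pinpoint bowl_center [0.5493 0.2394 0.0319] 0.88
top pinpoint banding_wheel [ 0.6911 -0.0726  0.0102] 0.33
top look_for bowl_center [0.5549 0.2459 0.036 ] 0.96
```

View pics/w2.png

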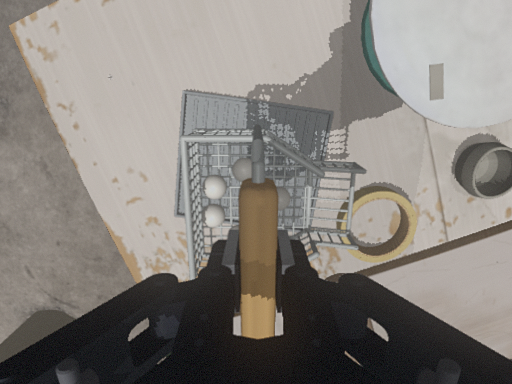

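{"fn": "play_rows", "kwargs": {
  "translation": [
    [0.01,0.03,0],
    [0.05,0.1,0],
    [0.11,0.22,0],
    [0.19,0.37,0],
    [0.3,0.57,0],
    [0.41,0.8,0],
    [0.55,1.06,0],
    [0.7,1.35,0],
    [0.86,1.66,0],
    [1.03,1.99,0]
  ],
  "rot": [
    [0,0,0],
    [0,0,0],
    [0,0,0],
    [0,0,0],
    [0,0,0],
    [0,0,0],
    [0,0,0],
    [0,0,0],
    [0,0,0],
    [0,0,0]
  ],
  "gripper": [-1,-1,-1,-1,-1,-1,-1,-1,-1,-1]
}}

```text
clock: 7.6
ee_pos: [0.5561, -0.1016, 0.306]
eef_rot: [0.169, 0.986, 0.0, 0.0]
wrist_force: [-0.2, -0.1, -2.8]
gripper_width: 0.015
gripper_force: 63.1
```

{"fn": "play_rows", "kwargs": {
  "translation": [
    [0.18,0.35,0],
    [0.37,0.71,0],
    [0.56,1.09,0],
    [0.76,1.47,0],
    [0.96,1.85,0],
    [1.16,2.23,0],
    [1.36,2.62,0],
    [1.55,2.99,0],
    [1.74,3.35,0],
    [1.92,3.7,0]
  ],
  "rot": [
    [0,0,0],
    [0,0,0],
    [0,0,0],
    [0,0,0],
    [0,0,0],
    [0,0,0],
    [0,0,0],
    [0,0,0],
    [0,0,0],
    [0,0,0]
  ],
  "gripper": [-1,-1,-1,-1,-1,-1,-1,-1,-1,-1]
}}

```text
clock: 8.6
ee_pos: [0.5329, 0.0637, 0.306]
eef_rot: [0.169, 0.986, 0.0, 0.0]
wrist_force: [0.3, 0.3, -2.6]
gripper_width: 0.0151
gripper_force: 63.1
```

{"fn": "play_rows", "kwargs": {
  "translation": [
    [0.17,0.33,0],
    [0.33,0.65,0],
    [0.48,0.93,0],
    [0.62,1.19,0],
    [0.74,1.42,0],
    [0.84,1.62,0],
    [0.92,1.78,0],
    [0.98,1.9,0],
    [1.02,1.97,0],
    [1.04,2.0,0]
  ],
  "rot": [
    [0,0,0],
    [0,0,0],
    [0,0,0],
    [0,0,0],
    [0,0,0],
    [0,0,0],
    [0,0,0],
    [0,0,0],
    [0,0,0],
    [0,0,0]
  ],
  "gripper": [-1,-1,-1,-1,-1,-1,-1,-1,-1,-1]
}}

```text
clock: 9.6
ee_pos: [0.5207, 0.1517, 0.3058]
eef_rot: [0.169, 0.986, -0.0, -0.0]
wrist_force: [0.5, 0.4, -4.1]
gripper_width: 0.0146
gripper_force: 63.1
```

Run:
```python
from h import *
M=T();print(M.round(4), robot.read_state()['clock'],np.round(robot.read_state()['joints'],2))
for c in('side','top','wrist'):
    P=snap(c,c+'3.png')
    for n in ('basket_grip','basket_spout','basket_base','bowl_center'): find(c,P,n,k=1)
k=robot.calibration('top');P=campose('top')
K=np.array([[k['fx'],0,k['cx']],[0,k['fy'],k['cy']],[0,0,1]])
u=cv2.undistortPoints(np.array([[[237,202.]],[[200,202]]]),K,np.array(k['dist_coeffs'])).reshape(-1,2)
for a,b in u:
    d=P[:3,:3]@np.array([a,b,1]); print('wheel',P[:3,3]+d*(0.097-P[2,3])/d[2])
# plan: lip path
bowl=np.array([.551,.2365]); s=M[:2,1]/np.linalg.norm(M[:2,1])
pz=M[2,3]
def tcp(a,off,zl):
    a=np.radians(a); h=off-(70*np.cos(a)-148*np.sin(a))/1e3; z=zl+(70*np.sin(a)+148*np.cos(a))/1e3
    return np.array([bowl[0]+h*s[0],bowl[1]+h*s[1],z])
a0=0;
for a,off,zl in [(20,-.02,.102),(30,-.02,.09),(40,-.02,.082),(50,-.02,.08)]:
    t=tcp(a,off,zl); d=M[:3,:3].T@(t-M[:3,3]); print(a,t.round(3),'units',(d/.04).round(2),a/8)
```

```text
[[-9.429e-01  3.332e-01 -1.000e-04  5.207e-01]
 [ 3.332e-01  9.429e-01 -2.000e-04  1.517e-01]
 [ 0.000e+00 -2.000e-04 -1.000e+00  3.058e-01]
 [ 0.000e+00  0.000e+00  0.000e+00  1.000e+00]] 9.6 [ 0.28  0.16  0.    1.42 -0.    0.62]
side pinpoint basket_grip [0.5211 0.1498 0.2488] 0.67
side pinpoint basket_spout [0.5415 0.2136 0.1558] 0.77
side pinpoint basket_base [0.5207 0.1486 0.1454] 0.77
side pinpoint bowl_center [0.5195 0.1082 0.1493] 0.65
top pinpoint basket_grip [0.5187 0.1551 0.2515] 0.84
top pinpoint basket_base [0.5192 0.1498 0.1469] 0.74
wrist pinpoint basket_grip [0.5193 0.1513 0.2502] 0.66
wrist pinpoint basket_spout [0.5431 0.2151 0.1554] 0.69
wrist pinpoint bowl_center [0.5506 0.2375 0.0303] 0.79
wheel [0.4937425 0.0404089 0.097    ]
wheel [0.49516684 0.13608134 0.097     ]
20 [0.539 0.203 0.265] units [-0.01  1.37  1.02] 2.5
30 [0.549 0.23  0.253] units [-0.01  2.09  1.32] 3.75
40 [0.558 0.257 0.24 ] units [-0.01  2.79  1.64] 5.0
50 [0.567 0.282 0.229] units [-0.01  3.46  1.93] 6.25
```

View pics/top3.png

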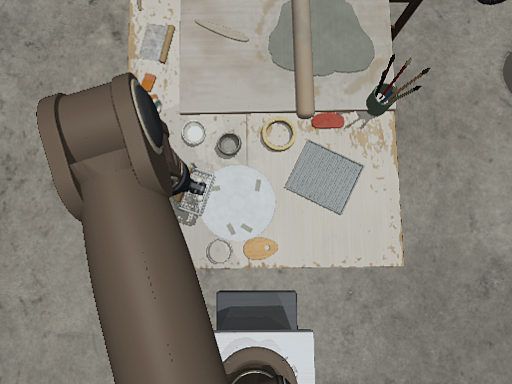

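{"fn": "play_rows", "kwargs": {
  "translation": [
    [0,0.05,0.04],
    [0,0.16,0.12],
    [0,0.32,0.23],
    [0,0.49,0.37],
    [0,0.69,0.51],
    [0,0.88,0.65],
    [0,1.05,0.79],
    [0,1.21,0.9],
    [0,1.32,0.98],
    [0,1.37,1.02]
  ],
  "rot": [
    [0.1,0,0],
    [0.3,0,0],
    [0.58,0,0],
    [0.9,0,0],
    [1.25,0,0],
    [1.6,0,0],
    [1.92,0,0],
    [2.2,0,0],
    [2.4,0,0],
    [2.5,0,0]
  ],
  "gripper": [-1,-1,-1,-1,-1,-1,-1,-1,-1,-1]
}}

```text
clock: 11.35
ee_pos: [0.5391, 0.204, 0.2641]
eef_rot: [0.166, 0.971, -0.172, -0.03]
wrist_force: [-0.7, -0.9, -2.6]
gripper_width: 0.015
gripper_force: 63.1
```

```bash
cat >> h.py <<'E'
bowl=np.array([.551,.2365]); s=np.array([.333,.943]); s/=np.linalg.norm(s)
def tcp(a,off,zl):
    a=np.radians(a); h=off-(70*np.cos(a)-148*np.sin(a))/1e3; z=zl+(70*np.sin(a)+148*np.cos(a))/1e3
    return np.array([bowl[0]+h*s[0],bowl[1]+h*s[1],z])
def tilt(M): return np.degrees(np.arccos(-M[2,2]))
def lip(M): return M[:3,3]+M[:3,1]*.07+M[:3,2]*.148
E
python3 - <<'E'
from h import *
M=T();st=robot.read_state();print(tilt(M),lip(M).round(4),st['clock'],np.round(st['joints'],2))
P=snap('wrist'); P2=snap('side','s4.png')
for n in ('basket_grip','basket_spout','bowl_center'): find('wrist',P,n,k=1);find('side',P2,n,k=1)
for a,off,zl in [(25,-.02,.096),(30,-.02,.09),(35,-.02,.085),(40,-.02,.082),(45,-.02,.081),(50,-.02,.08)]:
    t=tcp(a,off,zl); d=M[:3,:3].T@(t-M[:3,3]); print(a,t.round(3),'units',(d/.04).round(2),(a-tilt(M))/8)
E
```

```text
20.122847061139762 [0.5439 0.2181 0.1011] 11.35 [ 0.45  0.4   0.19  1.62 -0.24  0.83]
wrist pinpoint basket_grip [0.5571 0.2088 0.1117] 0.45
side pinpoint basket_grip [0.5317 0.18   0.2147] 0.78
wrist pinpoint basket_spout [0.5427 0.217  0.0992] 0.71
side pinpoint basket_spout [0.5414 0.2108 0.1007] 0.9
wrist pinpoint bowl_center [0.5516 0.2392 0.0308] 0.81
side pinpoint bowl_center [0.5494 0.2371 0.0278] 0.88
25 [0.544 0.217 0.26 ] units [-0.01  0.36 -0.01] 0.6096441173575298
30 [0.549 0.23  0.253] units [-0.01  0.75  0.02] 1.2346441173575298
35 [0.554 0.244 0.246] units [-0.01  1.14  0.05] 1.8596441173575298
40 [0.558 0.257 0.24 ] units [-0.01  1.52  0.08] 2.4846441173575298
45 [0.563 0.27  0.235] units [-0.01  1.89  0.08] 3.1096441173575298
50 [0.567 0.282 0.229] units [-0.01  2.25  0.12] 3.7346441173575298
```

View pics/s4.png

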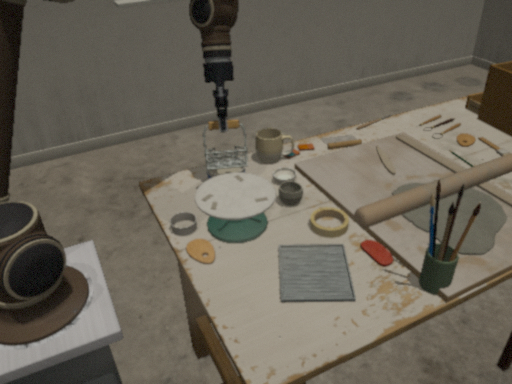

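{"fn": "play_rows", "kwargs": {
  "translation": [
    [0,0.02,0.01],
    [0,0.1,0.02],
    [0,0.19,0.02],
    [0,0.3,0.03],
    [0,0.42,0.03],
    [0,0.54,0.05],
    [0,0.65,0.06],
    [0,0.78,0.07],
    [0,0.9,0.08],
    [0,1.02,0.09]
  ],
  "rot": [
    [0.1,0,0],
    [0.25,0,0],
    [0.42,0,0],
    [0.62,0,0],
    [0.82,0,0],
    [1.03,0,0],
    [1.24,0,0],
    [1.45,0,0],
    [1.66,0,0],
    [1.86,0,0]
  ],
  "gripper": [-1,-1,-1,-1,-1,-1,-1,-1,-1,-1]
}}

```text
clock: 12.75
ee_pos: [0.5515, 0.2386, 0.2474]
eef_rot: [0.161, 0.94, -0.297, -0.051]
wrist_force: [-1.2, -0.4, -1.9]
gripper_width: 0.0152
gripper_force: 63.2
```

Run:
```python
from h import *
M=T();st=robot.read_state();print(tilt(M),lip(M).round(4),st['clock'],np.round(st['joints'],2))
P=snap('wrist')
find('wrist',P,'ball_1_center',k=6); find('wrist',P,'bowl_center',k=1)
for a,off,zl in [(40,-.025,.082),(45,-.025,.081),(50,-.025,.08)]:
    t=tcp(a,off,zl); d=M[:3,:3].T@(t-M[:3,3]); print(a,t.round(3),'units',(d/.04).round(2),(a-tilt(M))/8)
```

```text
35.02308480159248 [0.5423 0.2126 0.0861] 12.75 [ 0.54  0.62  0.4   1.86 -0.37  0.98]
wrist pinpoint bowl_center [0.5503 0.2385 0.0332] 0.83
40 [0.556 0.252 0.24 ] units [-0.01  0.4  -0.06] 0.6221143998009397
45 [0.561 0.265 0.235] units [-0.01  0.75 -0.15] 1.2471143998009397
50 [0.565 0.277 0.229] units [-0.01  1.11 -0.21] 1.8721143998009397
```

{"fn": "play_rows", "kwargs": {
  "translation": [
    [0,0.08,-0.01],
    [0,0.16,-0.03],
    [0,0.24,-0.04],
    [0,0.32,-0.05],
    [0,0.4,-0.06],
    [0,0.49,-0.09],
    [0,0.58,-0.11],
    [0,0.66,-0.13],
    [0,0.75,-0.15],
    [0,0.75,-0.15]
  ],
  "rot": [
    [0.12,0,0],
    [0.25,0,0],
    [0.38,0,0],
    [0.5,0,0],
    [0.62,0,0],
    [0.78,0,0],
    [0.94,0,0],
    [1.1,0,0],
    [1.25,0,0],
    [1.25,0,0]
  ],
  "gripper": [-1,-1,-1,-1,-1,-1,-1,-1,-1,-1]
}}

```text
clock: 13.9
ee_pos: [0.5576, 0.2621, 0.2305]
eef_rot: [0.155, 0.912, -0.375, -0.063]
wrist_force: [-0.3, 0.1, -2.7]
gripper_width: 0.0151
gripper_force: 63.2
```

Run:
```python
from h import *
M=T();st=robot.read_state();print(tilt(M),lip(M).round(4),st['clock'],np.round(st['joints'],2))
P=snap('wrist','w5.png')
find('wrist',P,'ball_1_center',k=6); find('wrist',P,'bowl_center',k=1)
```

```text
44.76479520756823 [0.5397 0.2105 0.0761] 13.9 [ 0.59  0.77  0.55  2.02 -0.44  1.08]
wrist pinpoint bowl_center [0.5505 0.238  0.0291] 0.87
```

View pics/w5.png

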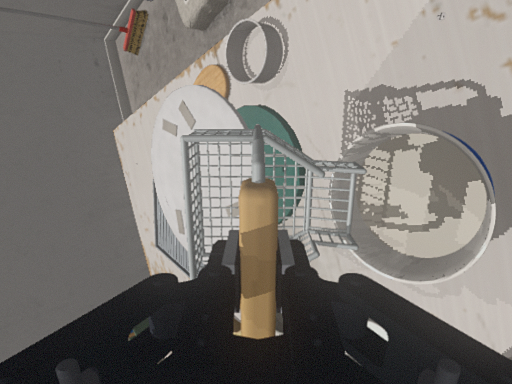

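Run:
```python
from h import *
P=snap('side','s6.png'); find('side',P,'ball_1_center',k=6)
a=cv2.imread('pics/w5.png')[100:290,170:500]; b=cv2.imread('pics/s6.png')[100:230,150:350]
a=cv2.resize(a,None,fx=1.6,fy=1.6,interpolation=3); b=cv2.resize(b,(a.shape[1],int(130*a.shape[1]/200)),interpolation=3)[:290]
cv2.imwrite('pics/c6.png',np.vstack([a,b]))
```

```text
(no output)
```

View pics/c6.png

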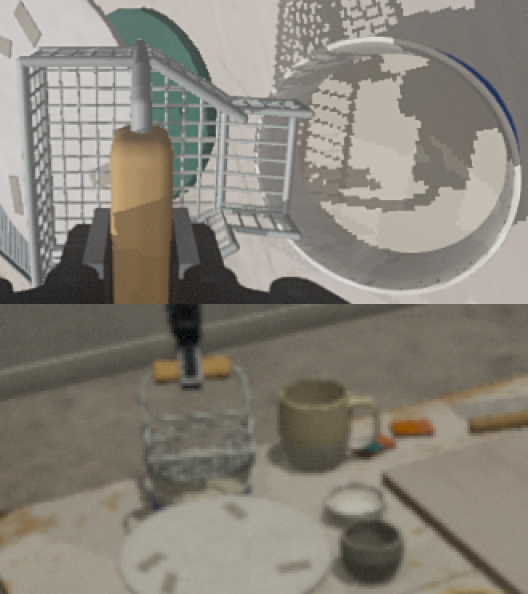

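Run:
```python
from h import *
for i in range(1):
    P=snap('wrist','w7.png')
    find('wrist',P,'ball_1','look_for',k=6); find('wrist',P,'ball_1','pinpoint',k=6)
P=snap('side');find('side',P,'ball_1','look_for',k=6)
st=robot.read_state();print(st['wrist_force'],st['wrist_torque'])
a=cv2.imread('pics/w7.png')[110:290,300:500]
a=cv2.resize(a,None,fx=3.3,fy=3.3,interpolation=2); a=np.clip((a.astype(float)-40)*1.4,0,255).astype(np.uint8)
cv2.imwrite('pics/c7.png',a)
```

```text
[ 0.03219241  0.82418406 -3.00425627] [ 1.04751021 -0.31815443 -0.02989938]
```

View pics/c7.png

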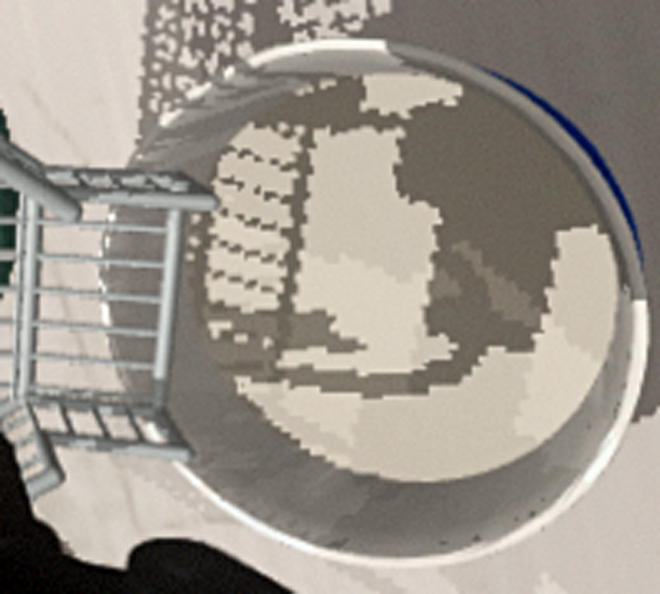

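Run:
```python
from h import *
M=T();print((-M[2,:3]).round(3))
F=[]
for i in range(12):
    robot.grab_frame('wrist'); st=robot.read_state(); F.append(np.r_[st['wrist_force'],st['wrist_torque']])
F=np.array(F);print(F.mean(0).round(2),F.std(0).round(2),st['clock'])
for f in('w1.png','w2.png','wrist3.png','w7.png'):
    g=cv2.cvtColor(cv2.imread('pics/'+f),cv2.COLOR_BGR2GRAY)
    c=cv2.HoughCircles(cv2.GaussianBlur(g,(3,3),0)[100:300,150:420],cv2.HOUGH_GRADIENT_ALT,1,8,param1=150,param2=.7,minRadius=5,maxRadius=18)
    print(f,None if c is None else [(round(x+150),round(y+100),round(r,1),int(g[int(y+100),int(x+150)])) for x,y,r in c[0]])
```

```text
[0.003 0.702 0.712]
[ 0.3  -0.14 -2.07  1.02 -0.36  0.01] [0.52 0.44 0.46 0.03 0.02 0.02] 15.0
w1.png [(296, 279, np.float32(14.9), 95), (275, 218, np.float32(13.0), 127)]
w2.png [(244, 171, np.float32(11.3), 153), (213, 189, np.float32(10.5), 207), (179, 271, np.float32(11.7), 187), (212, 218, np.float32(9.9), 207), (396, 229, np.float32(10.9), 143)]
wrist3.png [(337, 193, np.float32(14.9), 165), (214, 189, np.float32(11.8), 199)]
w7.png [(172, 122, np.float32(13.3), 180), (181, 120, np.float32(15.1), 204)]
```

Run:
```python
from h import *
P=snap('top','top8.png'); find('top',P,'ball_1_center',k=5); find('top',P,'ball_1','look_for',k=5)
def diff(a,b):
    A,B=[cv2.GaussianBlur(cv2.imread('pics/'+f),(3,3),0).astype(int) for f in(a,b)]
    m=(np.abs(A-B).max(2)>22).astype(np.uint8)
    n,l,st,c=cv2.connectedComponentsWithStats(m)
    print(a,b,[(tuple(map(int,s)),B[int(y),int(x)].tolist()) for s,(x,y) in zip(st[1:],c[1:]) if s[4]>4][:40])
diff('side0.png','s6.png'); diff('s4.png','s6.png'); diff('top3.png','top8.png')
# where should the bowl floor be in w7
k=robot.calibration('wrist');P=np.linalg.inv(campose('wrist'))
K=np.array([[k['fx'],0,k['cx']],[0,k['fy'],k['cy']],[0,0,1]])
M=T()
b=lambda x,y,z:M[:3,:3]@np.array([-y,-x,.16-z])+M[:3,3]  # basket point -> world (tool y=-bx, tool z=-bz, tool x = -by)
pts=[(.551+.03*np.cos(t),.2365+.03*np.sin(t),.016) for t in np.arange(0,6.2,1.57)]+[b(-.04,.03,.013),b(-.04,-.03,.013),b(-.04,0,.013),b(.04,.045,.013),b(.04,-.045,.013),b(-.08,.028,.012),b(-.08,-.028,.012)]
q,_=cv2.projectPoints(np.array(pts),cv2.Rodrigues(P[:3,:3])[0],P[:3,3],K,np.array(k['dist_coeffs'])); print(q.reshape(-1,2).round(0).tolist())
```

```text
top look_for ball_1 [0.5267 0.1799 0.1568] 0.52
side0.png s6.png [((2, 0, 53, 44, 1186), [78, 87, 91]), ((35, 0, 1, 6, 6), [22, 31, 38]), ((43, 0, 201, 128, 8140), [81, 90, 93]), ((0, 43, 56, 159, 5010), [36, 46, 56]), ((216, 63, 4, 2, 6), [107, 112, 112]), ((53, 70, 3, 4, 7), [21, 28, 35]), ((38, 72, 3, 3, 7), [36, 46, 56]), ((52, 75, 2, 3, 5), [21, 27, 35]), ((54, 83, 8, 14, 82), [77, 86, 89]), ((44, 87, 2, 3, 5), [22, 31, 39]), ((51, 89, 2, 7, 12), [15, 22, 26]), ((48, 99, 6, 10, 48), [67, 75, 78]), ((226, 119, 11, 10, 90), [73, 123, 154]), ((208, 121, 10, 10, 81), [74, 122, 152]), ((218, 130, 9, 3, 23), [51, 54, 56]), ((196, 155, 52, 32, 535), [98, 107, 106]), ((139, 179, 14, 14, 89), [57, 72, 84]), ((41, 214, 12, 15, 94), [83, 96, 102]), ((49, 217, 26, 65, 592), [52, 65, 71]), ((41, 225, 2, 7, 11), [26, 33, 41]), ((286, 226, 39, 20, 374), [137, 152, 160]), ((325, 226, 4, 2, 5), [125, 146, 157]), ((46, 230, 3, 5, 13), [40, 46, 52]), ((332, 231, 4, 2, 6), [70, 99, 111]), ((12, 235, 34, 62, 359), [33, 35, 37]), ((45, 237, 16, 49, 198), [18, 18, 17]), ((335, 237, 3, 8, 23), [138, 15
[... 1914 characters left out ...]
ng [((0, 51, 226, 333, 48834), [42, 50, 57]), ((58, 125, 5, 16, 26), [72, 74, 76]), ((53, 139, 1, 6, 6), [107, 121, 125]), ((64, 143, 2, 6, 9), [52, 60, 70]), ((202, 174, 4, 2, 5), [111, 114, 110]), ((207, 174, 8, 13, 38), [188, 185, 180]), ((210, 188, 2, 3, 5), [125, 136, 136]), ((184, 203, 4, 6, 12), [122, 125, 121]), ((253, 333, 17, 9, 85), [186, 184, 182]), ((154, 354, 3, 4, 8), [110, 119, 122]), ((247, 358, 20, 9, 116), [31, 36, 42]), ((262, 368, 25, 16, 122), [49, 54, 55]), ((242, 370, 18, 6, 46), [67, 76, 79])]
[[427.0, 227.0], [459.0, 187.0], [412.0, 156.0], [385.0, 196.0], [311.0, 238.0], [315.0, 160.0], [313.0, 200.0], [207.0, 255.0], [201.0, 139.0], [363.0, 234.0], [370.0, 163.0]]
```

Run:
```python
from h import *
c=lambda f,x,y,w,h:cv2.resize(cv2.imread('pics/'+f)[y:y+h,x:x+w],(400,300),interpolation=cv2.INTER_CUBIC)
cv2.imwrite('pics/c8.png',np.vstack([np.hstack([c('wrist3.png',170,110,240,180),c('w7.png',170,110,240,180)]),np.hstack([c('top8.png',120,130,140,105),c('s6.png',180,110,100,75)])]))
```

View pics/c8.png

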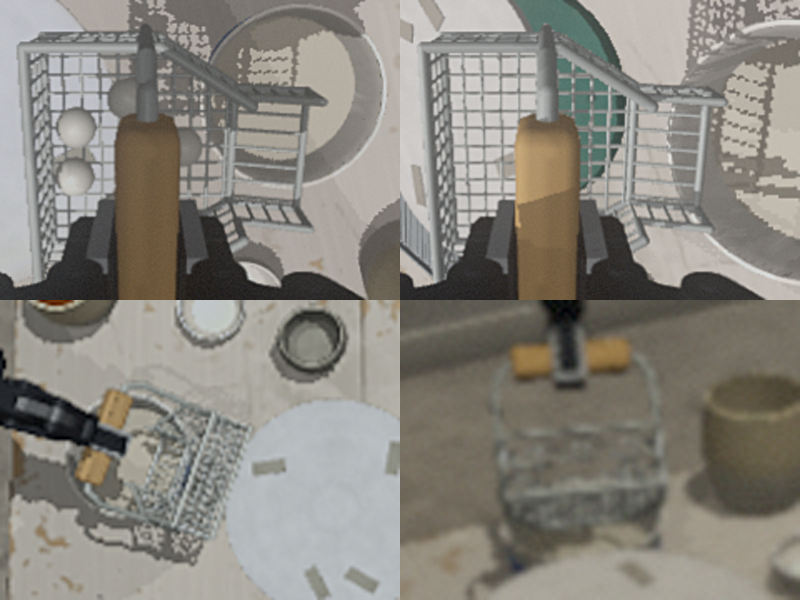

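Run:
```python
from h import *
M=T();st=robot.read_state();print(tilt(M),st['clock'])
for a,off,zl in [(30,-.025,.1),(10,-.025,.13),(0,-.025,.17)]:
    t=tcp(a,off,zl); d=M[:3,:3].T@(t-M[:3,3]); print(a,t.round(3),'units',(d/.04).round(2),(a-tilt(M))/8)
```

```text
44.603342838573475 15.15
30 [0.547 0.226 0.263] units [-0.05 -1.22  0.11] -1.8254178548216844
10 [0.528 0.172 0.288] units [-0.04 -2.66  0.66] -4.325417854821684
0 [0.519 0.147 0.318] units [-0.04 -3.67  0.59] -5.575417854821684
```

{"fn": "play_rows", "kwargs": {
  "translation": [
    [0,-0.5,0.0],
    [0,-1.2,0.1],
    [0,-1.65,0.25],
    [0,-2.15,0.45],
    [0,-2.66,0.6],
    [0,-3.0,0.62],
    [0,-3.35,0.6],
    [0,-3.67,0.59],
    [0,-3.67,0.59],
    [0,-3.67,0.59]
  ],
  "rot": [
    [-0.7,0,0],
    [-1.6,0,0],
    [-2.5,0,0],
    [-3.4,0,0],
    [-4.3,0,0],
    [-4.8,0,0],
    [-5.3,0,0],
    [-5.58,0,0],
    [-5.58,0,0],
    [-5.58,0,0]
  ],
  "gripper": [-1,-1,-1,-1,-1,-1,-1,-1,-1,-1]
}}

```text
clock: 16.15
ee_pos: [0.5174, 0.1472, 0.3183]
eef_rot: [0.168, 0.986, -0.0, 0.001]
wrist_force: [-0.0, -0.1, -2.3]
gripper_width: 0.0151
gripper_force: 63.2
```

Run:
```python
from h import *
M=T();st=robot.read_state();print(M.round(3),tilt(M),st['clock'])
P=snap('wrist','w9.png'); find('wrist',P,'ball_1_center',k=6);find('wrist',P,'ball_1','look_for',k=6); find('wrist',P,'bowl_center',k=1)
P=snap('top','top9.png'); find('top',P,'ball_1_center',k=6)
F=[]
for i in range(6):
    robot.grab_frame('wrist'); st=robot.read_state(); F.append(np.r_[st['wrist_force'],st['wrist_torque']])
F=np.array(F);print(F.mean(0).round(2),F.std(0).round(2),st['clock'])
def circ(f,x0,y0,x1,y1):
    g=cv2.cvtColor(cv2.imread('pics/'+f),cv2.COLOR_BGR2GRAY)
    c=cv2.HoughCircles(cv2.GaussianBlur(g,(3,3),0)[y0:y1,x0:x1],cv2.HOUGH_GRADIENT_ALT,1,8,param1=100,param2=.6,minRadius=4,maxRadius=18)
    print(f,None if c is None else [(round(x+x0),round(y+y0),round(float(r),1),int(g[int(y+y0),int(x+x0)])) for x,y,r in c[0]])
circ('wrist3.png',170,100,450,300);circ('w9.png',170,100,450,300)
for f in('wrist3.png','w9.png'):
    g=cv2.cvtColor(cv2.imread('pics/'+f),cv2.COLOR_BGR2GRAY); print(cv2.resize(g[130:230:1,185:285],(25,25),interpolation=cv2.INTER_AREA)[::2])
```

```text
[[-0.943  0.331  0.002  0.517]
 [ 0.331  0.943 -0.001  0.147]
 [-0.003 -0.    -1.     0.318]
 [ 0.     0.     0.     1.   ]] 0.1582167558962171 16.15
wrist pinpoint bowl_center [0.5516 0.2368 0.0322] 0.97
[-0.    0.03 -2.14 -0.02  0.01  0.01] [0.37 0.45 0.3  0.02 0.02 0.02] 16.75
wrist3.png [(235, 149, 9.9, 167), (334, 232, 13.1, 117), (356, 208, 10.2, 106), (315, 211, 11.8, 104), (214, 189, 11.8, 199), (430, 286, 10.9, 76), (322, 274, 9.7, 193), (203, 149, 9.4, 190)]
w9.png [(245, 149, 10.7, 168), (213, 159, 11.4, 191), (289, 192, 10.8, 165), (214, 148, 12.5, 190), (434, 285, 13.3, 72), (235, 149, 8.8, 188), (289, 202, 6.5, 165), (204, 192, 10.6, 189), (216, 232, 8.8, 190)]
[[194 173 115 106 103 113 129 138 122 144 126 136 137 124 133 141 130  81
   77 100 121 121 141 152 138]
 [164 165 164 165 165 164 165 165 164 165 165 163 164 163 163 163 154  93
   94 114 153 112  93  99 120]
 [121 138 160 151 191 156 192 192 176 192 181 164 168 150 153 151  99 104
  100  91 107 138  98 104 101]
 [130 146 142 142 162 140 163 176 165 171 154 126 140 124 116 108  99 103
   99  91 117 107 101 105 1
[... 1615 characters left out ...]
76 191 191 174 189 185 149 109  81  96
  107  96  80 108 140 168 144]
 [157 139 127 146 169 157 151 178 167 175 177 167 176 156  76  79  79  78
   78  77  77  77  83 139 122]
 [162 143 151 131 166 162 152 180 173 150 147 164 180 123  88  93  95  95
   95  92  91  92  89 124 120]
 [169 119 156 125 154 154 138 151 153 148 146 156 185 127  88  95  97  98
   98  95  94  95  91 137 131]
 [171 125 145 139 160 153 135 163 173 188 188 172 188 128  88  94  96  97
   93  93  94  94  90 143 133]
 [174 135 128 147 146 189 153 187 185 173 184 170 182 140  88  93  97  97
   93  92  94  94  90 141 129]
 [173 139 159 145 142 165 136 173 178 172 180 166 172 131  86  93  96  96
   92  91  93  94  89 137 139]]
```

{"fn": "play_rows", "kwargs": {
  "translation": [
    [-0.2,-0.4,0],
    [-0.6,-1.1,0],
    [-1.1,-2.1,0],
    [-1.7,-3.2,0],
    [-2.3,-4.4,0],
    [-2.9,-5.5,0],
    [-3.4,-6.4,0],
    [-3.8,-7.1,0],
    [-3.98,-7.45,0],
    [-4.02,-7.56,0]
  ],
  "rot": [
    [0,0,0],
    [0,0,0],
    [0,0,0],
    [0,0,0],
    [0,0,0],
    [0,0,0],
    [0,0,0],
    [0,0,0],
    [0,0,0],
    [0,0,0]
  ],
  "gripper": [-1,-1,-1,-1,-1,-1,-1,-1,-1,-1]
}}

```text
clock: 17.75
ee_pos: [0.5695, -0.1925, 0.318]
eef_rot: [0.169, 0.986, 0.0, 0.001]
wrist_force: [-0.3, -0.1, -2.5]
gripper_width: 0.0149
gripper_force: 63.2
```

Run:
```python
from h import *
M=T();st=robot.read_state();print(M.round(3)[:3,3],tilt(M),st['clock'])
for c in('top','side'):
    P=snap(c,c+'10.png')
    for n in('ball_1_center','ball_1'): find(c,P,n,k=6); find(c,P,n,'look_for',k=6)
    find(c,P,'bowl_center',k=1)
def diff(a,b,x1,th=12):
    A,B=[cv2.imread('pics/'+f).astype(int) for f in(a,b)]
    m=(np.abs(A-B).max(2)>th).astype(np.uint8)
    n,l,st,c=cv2.connectedComponentsWithStats(m)
    print(a,b,[(tuple(map(int,s)),A[int(y),int(x)].tolist(),B[int(y),int(x)].tolist()) for s,(x,y) in zip(st[1:],c[1:]) if s[4]>3 and s[0]<x1 and s[1]>80][:40])
diff('top0.png','top10.png',280); diff('side0.png','side10.png',290)
for f in('top0.png','top10.png'):
    g=cv2.cvtColor(cv2.imread('pics/'+f),cv2.COLOR_BGR2GRAY);print(g[164:208:2,142:190:2])
```

```text
[ 0.569 -0.193  0.318] 0.12325113128232597 17.75
top look_for ball_1_center [0.6692 0.0679 0.0169] 0.15
top look_for ball_1 [0.6694 0.068  0.0187] 0.5
top pinpoint bowl_center [0.5487 0.2358 0.0291] 0.7
side pinpoint ball_1_center [0.6663 0.0636 0.0248] 0.72
side pinpoint ball_1_center [ 0.5715 -0.1934  0.1592] 0.22
side look_for ball_1 [ 0.5687 -0.2034  0.1841] 0.31
side pinpoint bowl_center [0.5526 0.236  0.0278] 0.87
top0.png top10.png []
side0.png side10.png [((139, 177, 14, 27, 185), [79, 111, 131], [90, 123, 148]), ((287, 183, 4, 4, 9), [55, 63, 65], [73, 78, 79]), ((8, 204, 3, 2, 6), [44, 44, 44], [25, 29, 31]), ((24, 241, 3, 3, 5), [15, 26, 30], [30, 32, 39]), ((0, 246, 45, 63, 1488), [25, 31, 40], [18, 20, 18]), ((31, 265, 6, 6, 12), [25, 31, 42], [24, 27, 28]), ((86, 265, 21, 41, 384), [148, 153, 155], [168, 172, 172]), ((35, 275, 2, 2, 4), [8, 19, 18], [28, 28, 35]), ((82, 293, 4, 5, 11), [48, 61, 74], [55, 68, 83]), ((0, 306, 45, 22, 370), [36, 43, 54], [22, 30, 35]), ((7, 310, 3, 2, 4), [22, 29, 37], [22, 28, 34]), ((13, 311, 3, 5, 6), [24, 28, 35], [11, 17, 28]), ((21, 
[... 3894 characters left out ...]
30 182 143 141 189 188 187 187 188 189 189 189 188 188 189 189 189
  189 193 199 120 197 196]
 [194 155 205 141 140 168 191 189 187 188 188 188 188 188 188 188 188 188
  191 164 112 178 192 196]
 [192 155 122 199 143 135 155 192 187 188 188 189 188 188 188 189 189 192
  169 150 158 191 191 194]
 [192 199 144 131 207 141 141 165 191 190 189 189 189 189 189 191 183 161
  145 155 196 190 191 195]
 [192 194 200 120 121 195 179 138 130 158 174 187 187 186 173 168 176 126
  113 194 192 193 192 194]
 [191 192 193 189 120 125 153 159 201 173 135 142 142 186 189 158 118 116
  193 193 191 193 191 195]
 [192 194 193 195 184 149 126 126 122 130 157 157 149 122 121 123 166 195
  190 193 192 193 191 195]]
```

Run:
```python
from h import *
P=snap('top','top11.png')
A=cv2.imread('pics/top0.png').astype(float)
for f in('top11.png',):
    B=cv2.imread('pics/'+f).astype(float)
    x,y=A[95:270,125:285].ravel(),B[95:270,125:285].ravel(); p=np.polyfit(x,y,2); r=np.abs(np.polyval(p,x)-y)<15; p=np.polyfit(x[r],y[r],2)
    D=B-np.polyval(p,A); m=(np.abs(D).max(2)>14).astype(np.uint8)
    n,l,st,c=cv2.connectedComponentsWithStats(m)
    for s,(x,y) in zip(st[1:],c[1:]):
        if s[4]>3 and 80<s[1]: print(f,s.tolist(),A[int(y),int(x)],B[int(y),int(x)])
S0=cv2.imread('pics/side0.png');S1=cv2.imread('pics/side10.png')
print(cv2.cvtColor(S0,6)[178:206,276:304:2]);print(cv2.cvtColor(S1,6)[178:206,276:304:2])
print(robot.read_state()['clock'])
```

```text
top11.png [283, 124, 8, 11, 16] [106. 113. 115.] [114. 121. 124.]
top11.png [261, 139, 12, 13, 24] [ 94. 100. 100.] [100. 105. 107.]
top11.png [211, 232, 52, 37, 1172] [159. 166. 169.] [108. 114. 116.]
top11.png [134, 260, 6, 3, 6] [120. 136. 146.] [156. 174. 184.]
top11.png [130, 262, 3, 3, 4] [147. 153. 156.] [184. 192. 194.]
top11.png [149, 265, 14, 4, 26] [152. 159. 161.] [190. 198. 200.]
top11.png [132, 268, 7, 2, 10] [ 91. 121. 142.] [119. 156. 180.]
top11.png [233, 333, 39, 10, 223] [177. 174. 173.] [219. 215. 210.]
top11.png [262, 344, 8, 3, 13] [179. 176. 175.] [219. 215. 210.]
top11.png [271, 344, 7, 2, 11] [179. 176. 174.] [219. 215. 210.]
top11.png [277, 348, 2, 4, 4] [179. 176. 175.] [219. 215. 210.]
top11.png [0, 359, 40, 25, 758] [66. 72. 74.] [104. 112. 116.]
top11.png [151, 382, 8, 2, 12] [110. 118. 121.] [0. 0. 0.]
[[118 152 164 175 175 172 157 150 117 109 140 153 155 154]
 [ 87 109 140 153 156 154 130 117  97 111 142 152 155 153]
 [ 77  83 101 112 114 117 110 103  96 107 144 153 154 154]
 [ 78  80  81  85  94  91  95  94  85 106 141 153 154 155]
 [ 82  75  77  84  
[... 2355 characters left out ...]
  63  69  68  80  82  78  72  69  74  83 102]
 [143 113  60  63  69  70  83  80  70  67  75  80  87 107]
 [131 100  55  62  71  71  88  89  70  72  70  77  80 107]
 [122  93  58  57  61  67  89 100  75  72  65  67  75 115]
 [116  94  65  52  58  61  90 112  75  73  75  61  77 122]
 [115  97  71  50  52  60  90 119  69  71  77  56  84 135]
 [111 102  79  59  50  60  91 128  82  69  75  57  84 130]
 [114 100  83  62  53  58  85 133  86  72  71  73  93 121]
 [122  98  92  71  52  62  79 124  97  74  78  88 101 107]
 [142 109  97  83  62  65  71 121 110  73  80  88 111 109]
 [153 124 104  91  79  67  70 112 123  83  81  94 123 116]
 [158 144 120 105  97  80  71 104 123  82  92 106 129 125]]
18.4
```

Run:
```python
from h import *
for a,b in (('top0.png','top11.png'),('side0.png','side10.png'),('top3.png','top9.png')):
    A,B=[cv2.imread('pics/'+f).astype(float) for f in(a,b)]
    x,y=A.ravel()[::7],B.ravel()[::7]
    p=np.polyfit(x,y,2)
    for i in range(5): r=np.abs(np.polyval(p,x)-y)<12; p=np.polyfit(x[r],y[r],2)
    D=B-np.polyval(p,A); m=(np.abs(D).min(2)>10).astype(np.uint8)
    n,l,st,c=cv2.connectedComponentsWithStats(m)
    print(a,b,[(s.tolist(),A[int(y),int(x)].astype(int).tolist(),B[int(y),int(x)].astype(int).tolist()) for s,(x,y) in zip(st[1:],c[1:]) if 3<s[4]<120])
P=snap('wrist','w12.png'); find('wrist',P,'ball_1_center',k=5); find('wrist',P,'ball_1','look_for',k=5)
st=robot.read_state();print(st['clock'],list(st.keys()))
```

```text
top0.png top11.png [([265, 113, 4, 3, 4], [160, 169, 173], [174, 183, 188]), ([277, 113, 3, 3, 4], [166, 174, 177], [181, 189, 192]), ([286, 113, 10, 10, 33], [157, 165, 168], [171, 179, 182]), ([261, 116, 9, 12, 29], [106, 129, 143], [118, 141, 156]), ([299, 118, 5, 3, 7], [145, 153, 156], [162, 171, 172]), ([304, 119, 6, 11, 20], [121, 139, 151], [135, 154, 165]), ([269, 120, 3, 3, 4], [115, 160, 173], [128, 175, 188]), ([277, 122, 14, 15, 47], [156, 163, 166], [171, 178, 181]), ([296, 122, 2, 4, 5], [163, 170, 172], [178, 185, 187]), ([264, 125, 3, 3, 4], [120, 164, 177], [132, 179, 191]), ([274, 125, 7, 6, 16], [158, 166, 168], [174, 182, 185]), ([298, 127, 2, 4, 4], [151, 162, 166], [166, 177, 182]), ([267, 131, 6, 12, 22], [147, 157, 161], [161, 173, 176]), ([301, 130, 4, 4, 6], [151, 160, 161], [168, 177, 178]), ([310, 130, 5, 10, 16], [153, 161, 165], [168, 176, 180]), ([259, 132, 17, 23, 71], [94, 100, 100], [100, 105, 107]), ([274, 133, 6, 5, 11], [158, 167, 169], [174, 183, 185]), ([276, 133, 14, 12, 53], [156, 165, 167], [172, 180, 183]), ([297, 134, 14, 14, 43], [158, 16
[... 7281 characters left out ...]
 3, 2, 4], [80, 87, 94], [65, 73, 82]), ([82, 163, 4, 4, 4], [67, 78, 90], [80, 92, 104]), ([132, 167, 6, 12, 24], [49, 58, 67], [66, 77, 88]), ([136, 180, 5, 8, 14], [71, 83, 95], [56, 67, 76]), ([227, 250, 3, 3, 4], [170, 178, 181], [182, 190, 194]), ([146, 267, 2, 3, 5], [55, 65, 75], [83, 96, 109]), ([146, 271, 4, 8, 15], [88, 99, 112], [69, 79, 91]), ([148, 280, 4, 9, 16], [90, 103, 114], [85, 99, 110]), ([167, 344, 2, 2, 4], [63, 71, 82], [82, 95, 107]), ([169, 353, 2, 2, 4], [61, 72, 80], [83, 94, 107]), ([171, 359, 2, 3, 6], [61, 70, 81], [80, 95, 106])]
18.55 ['clock', 'joints', 'joint_vel', 'tau', 'ee_pos', 'eef_rot', 'wrist_force', 'wrist_torque', 'gripper_force', 'gripper_width']
```

Run:
```python
from h import *
from scipy.optimize import least_squares
k=robot.calibration('wrist');K=np.array([[k['fx'],0,k['cx']],[0,k['fy'],k['cy']],[0,0,1]])
M=np.eye(4);M[:3,:3]=R.from_quat([0.155,0.912,-0.375,-0.063]).as_matrix();M[:3,3]=[0.5576,0.2621,0.2305]
P=np.linalg.inv(M@np.array(k['tool_from_camera']))
t=np.linspace(0,6.283,60)
def bb(r,z,cx=.551,cy=.2375):
    q,_=cv2.projectPoints(np.c_[cx+r*np.cos(t),cy+r*np.sin(t),0*t+z],cv2.Rodrigues(P[:3,:3])[0],P[:3,3],K,np.array(k['dist_coeffs'])); q=q.reshape(-1,2)
    return np.r_[q.min(0),q.max(0)]
print('rim pred',bb(.059,.062).round(),'meas',[332,122,494,281])
for r,z in((.03,.006),(.045,.02),(.05,.03),(.045,.03),(.047,.04),(.05,.006)): print(r,z,bb(r,z).round())
print('meas disc',[361,133,486,255]); f=least_squares(lambda p:bb(*p)-[361,133,486,255],[.045,.03]);print(f.x,f.fun.round(1))
```

```text
rim pred [329. 122. 496. 284.] meas [332, 122, 494, 281]
0.03 0.006 [389. 155. 464. 224.]
0.045 0.02 [367. 138. 482. 247.]
0.05 0.03 [357. 132. 488. 257.]
0.045 0.03 [362. 139. 480. 251.]
0.047 0.04 [354. 138. 480. 258.]
0.05 0.006 [369. 130. 493. 247.]
meas disc [361, 133, 486, 255]
[0.04880446 0.02637589] [-1.2  0.7  0.7 -1.2]
```

{"fn": "play_rows", "kwargs": {
  "translation": [
    [0,0,0.4],
    [0,0,1.0],
    [0,0,1.7],
    [0,0,2.3],
    [0,0,2.8],
    [0,0,3.2],
    [0,0,3.5],
    [0,0,3.65],
    [0,0,3.72],
    [0,0,3.76]
  ],
  "rot": [
    [0,0,0],
    [0,0,0],
    [0,0,0],
    [0,0,0],
    [0,0,0],
    [0,0,0],
    [0,0,0],
    [0,0,0],
    [0,0,0],
    [0,0,0]
  ],
  "gripper": [-1,-1,-1,-1,-1,-1,-1,-1,-1,-1]
}}

```text
clock: 19.55
ee_pos: [0.5701, -0.1912, 0.1685]
eef_rot: [0.168, 0.986, 0.0, 0.002]
wrist_force: [0.3, 0.1, -2.8]
gripper_width: 0.0149
gripper_force: 63.2
```

{"fn": "play_rows", "kwargs": {
  "translation": [
    [0,0,0.02],
    [0,0,0.04],
    [0,0,0.04]
  ],
  "rot": [
    [0,0,0],
    [0,0,0],
    [0,0,0]
  ],
  "gripper": [-1,-1,-1]
}}

```text
clock: 19.85
ee_pos: [0.57, -0.1911, 0.1669]
eef_rot: [0.168, 0.986, 0.0, 0.002]
wrist_force: [0.3, 0.2, -3.1]
gripper_width: 0.0147
gripper_force: 63.2
```

Still hanging slightly; lower in 1 mm steps.

{"fn": "play_rows", "kwargs": {
  "translation": [
    [0,0,0.02],
    [0,0,0.04],
    [0,0,0.06],
    [0,0,0.06]
  ],
  "rot": [
    [0,0,0],
    [0,0,0],
    [0,0,0],
    [0,0,0]
  ],
  "gripper": [-1,-1,-1,-1]
}}

```text
clock: 20.25
ee_pos: [0.5702, -0.1915, 0.1664]
eef_rot: [0.168, 0.986, -0.0, 0.003]
wrist_force: [-3.1, -0.6, 10.1]
gripper_width: 0.0148
gripper_force: 64.9
```

Contact (+10 N). Release gently and retreat upward.

{"fn": "play_rows", "kwargs": {
  "translation": [
    [0,0,-0.03],
    [0,0,-0.03],
    [0,0,-0.03],
    [0,0,-0.03],
    [0,0,-0.03],
    [0,0,-0.03],
    [0,0,-0.03],
    [0,0,-0.5],
    [0,0,-1.5],
    [0,0,-2.5]
  ],
  "rot": [
    [0,0,0],
    [0,0,0],
    [0,0,0],
    [0,0,0],
    [0,0,0],
    [0,0,0],
    [0,0,0],
    [0,0,0],
    [0,0,0],
    [0,0,0]
  ],
  "gripper": [-1,-0.5,0,0.5,1,1,1,1,1,1]
}}

```text
clock: 21.25
ee_pos: [0.5691, -0.1909, 0.2644]
eef_rot: [0.168, 0.986, 0.0, 0.0]
wrist_force: [0.3, -0.7, -0.1]
gripper_width: 0.0852
gripper_force: 0.0
```

{"fn": "play_rows", "kwargs": {
  "translation": [
    [0,0,-1],
    [0,0,-2],
    [1,1,-3],
    [2,2,-3.5],
    [3.2,3.1,-3.5],
    [4.4,4.2,-3.5],
    [5.4,5.2,-3.5],
    [6.3,6.1,-3.5],
    [7.0,6.8,-3.5],
    [7.0,6.8,-3.5]
  ],
  "rot": [
    [0,0,0],
    [0,0,0],
    [0,0,0],
    [0,0,0],
    [0,0,0],
    [0,0,0],
    [0,0,0],
    [0,0,0],
    [0,0,0],
    [0,0,0]
  ],
  "gripper": [1,1,1,1,1,1,1,1,1,1]
}}

```text
clock: 22.25
ee_pos: [0.3954, 0.156, 0.4038]
eef_rot: [0.168, 0.986, 0.0, 0.002]
wrist_force: [0.6, 0.4, 0.0]
gripper_width: 0.0854
gripper_force: 0.0
```

Run:
```python
from h import *
M=T();st=robot.read_state();print(M[:3,3].round(3),st['clock'],st['gripper_width'],np.round(st['wrist_force'],1))
for c in('top','side','wrist'):
    P=snap(c,c+'20.png')
    for n in('basket_grip','basket_spout','basket_base','tray_floor','bowl_center','ball_1_center'): find(c,P,n,k=1)
    find(c,P,'ball_1','look_for',k=5)
```

```text
[0.395 0.156 0.404] 22.25 0.08541476017817522 [0.6 0.4 0. ]
top pinpoint basket_grip [ 0.5716 -0.1908  0.1127] 0.84
top pinpoint basket_spout [ 0.5925 -0.121   0.0131] 0.92
top pinpoint basket_base [ 0.569  -0.1919  0.0059] 0.56
top pinpoint tray_floor [ 0.5741 -0.2021  0.0009] 0.88
top pinpoint bowl_center [0.5494 0.2378 0.0313] 0.79
side pinpoint basket_grip [ 0.5685 -0.2002  0.1096] 0.87
side pinpoint basket_spout [ 0.5937 -0.1296  0.015 ] 0.88
side pinpoint basket_base [ 0.5698 -0.1951  0.0042] 0.61
side pinpoint tray_floor [ 0.5751 -0.2025  0.007 ] 0.61
side pinpoint bowl_center [0.5541 0.2334 0.029 ] 0.81
wrist pinpoint basket_grip [ 0.5697 -0.1948  0.1093] 0.91
wrist pinpoint bowl_center [0.5508 0.238  0.0322] 0.8
wrist look_for ball_1 [ 0.6601 -0.06    0.0168] 0.59
wrist look_for ball_1 [ 0.5199 -0.2023  0.0352] 0.39
```

Run:
```python
from h import *
for a,b in (('top0.png','top20.png'),('side0.png','side20.png')):
    A,B=[cv2.imread('pics/'+f).astype(float) for f in(a,b)]
    bl=lambda X:cv2.medianBlur(np.clip(X,0,255).astype(np.uint8),41).astype(float)+8
    D=(B/bl(B)-A/bl(A)).mean(2)
    m=(np.abs(D)>.18).astype(np.uint8); n,l,st,c=cv2.connectedComponentsWithStats(m)
    print(b,[(s.tolist(),round(D[l==i].mean(),2)) for i,s in enumerate(st) if i and 5<s[4]<90])
k=robot.calibration('top');P=np.linalg.inv(campose('top'));K=np.array([[k['fx'],0,k['cx']],[0,k['fy'],k['cy']],[0,0,1]])
q,_=cv2.projectPoints(np.array([[.6601,-.06,.017],[.5199,-.2023,.035],[.697,-.075,.012]]),cv2.Rodrigues(P[:3,:3])[0],P[:3,3],K,np.array(k['dist_coeffs']));print(q.round().tolist())
```

```text
top20.png [([300, 158, 7, 5, 15], np.float64(0.1)), ([315, 184, 9, 8, 19], np.float64(0.16)), ([311, 187, 5, 7, 14], np.float64(-0.05)), ([60, 192, 3, 3, 7], np.float64(0.23)), ([317, 194, 5, 2, 6], np.float64(0.18)), ([313, 197, 5, 2, 6], np.float64(0.21)), ([42, 219, 2, 6, 7], np.float64(-0.25)), ([43, 227, 3, 5, 6], np.float64(-0.21)), ([50, 245, 8, 16, 26], np.float64(-0.24)), ([171, 260, 3, 3, 6], np.float64(0.47)), ([60, 264, 3, 6, 7], np.float64(-0.22)), ([67, 278, 3, 6, 9], np.float64(-0.23)), ([131, 294, 4, 5, 7], np.float64(-0.2)), ([135, 298, 4, 5, 11], np.float64(-0.21)), ([139, 303, 4, 4, 8], np.float64(-0.19)), ([121, 311, 7, 6, 13], np.float64(-0.2)), ([63, 331, 12, 8, 35], np.float64(0.21)), ([117, 332, 5, 2, 6], np.float64(-0.2)), ([58, 335, 5, 2, 7], np.float64(0.21)), ([152, 362, 6, 7, 19], np.float64(-0.21)), ([274, 370, 10, 14, 48], np.float64(0.42)), ([269, 376, 10, 8, 29], np.float64(0.07)), ([199, 380, 16, 4, 32], np.float64(-0.43))]
side20.png [([494, 80, 4, 3, 7], np.float64(0.18)), ([491, 89, 5, 3, 6], np.float64(-0.08)), ([502, 93, 6, 3, 7], np.float64(-0.
[... 1084 characters left out ...]
loat64(-0.26)), ([307, 270, 6, 5, 19], np.float64(-0.29)), ([294, 272, 5, 3, 6], np.float64(0.26)), ([5, 274, 9, 4, 15], np.float64(-0.19)), ([329, 274, 7, 4, 12], np.float64(-0.23)), ([298, 276, 8, 7, 21], np.float64(0.28)), ([327, 277, 7, 4, 16], np.float64(0.27)), ([297, 280, 3, 2, 6], np.float64(-0.25)), ([59, 285, 3, 6, 6], np.float64(0.03)), ([44, 301, 14, 11, 37], np.float64(-0.24)), ([28, 309, 16, 10, 40], np.float64(-0.24)), ([31, 311, 7, 2, 8], np.float64(-0.19)), ([8, 312, 5, 5, 7], np.float64(-0.24)), ([18, 315, 12, 6, 19], np.float64(-0.22)), ([11, 318, 6, 7, 14], np.float64(-0.22)), ([17, 321, 9, 5, 18], np.float64(-0.25))]
[[[273.0, 146.0]], [[327.0, 193.0]], [[278.0, 133.0]]]
```

```bash
python3 -c "
from h import *
print(robot.sign_off())"
```

```text
the job is handed in; nothing more can be done
None
```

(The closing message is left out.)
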